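# Build the sample stand on the microscope stage

### The job

Build the stand for the clay sample tube on the black microscope stage, from the bottom up: first the round riser centred on the stage's white disc, then the square riser centred on that, then the cradle centred on top with its groove running parallel to the stage's long edges, and last the tube laid lengthwise in the cradle, resting in both V's and centred end to end. Set down and let go of each piece before fetching the next, and leave the jar, the metal adapter and the black lens ring where they stand.

Things in the scene. Friction and masses are not known exactly. Their poses are not given: they have to be found in the camera images.
- stage: Fixed black microscope stage plate lying on the bench, 200 x 130 x 14 mm, with a white disc of 80 mm diameter flush in its flat top. Origin: on the bench straight below the centre of the white disc; the top is 14 mm above it. x along the plate's long edges (the plate reaches from -80 to +120 mm in x and +-65 mm in y), z up.
- round_riser: Loose round riser: solid bare-aluminium disc with a dark band round its side, diameter 64 mm, 20 mm high, about 170 g. Origin: centre of its underside, z up.
- square_riser: Loose square riser: solid bare-aluminium block 50 x 50 mm, 24 mm high, four small screw holes in its top, about 160 g. Origin: centre of its underside; x and y square to its sides, z up.
- cradle: Loose dark steel cradle: base 90 (x) x 50 (y) x 12 mm, and near each end a V-yoke 10 mm thick (centres at x = +-35 mm, 50 mm wide, 37 mm high). Between the yokes 60 mm is clear: the base's sides can be gripped there across y. The groove of the two 90-degree V's runs along x. Origin: centre of its underside, z up. A tube lying in both V's has its axis 37 mm above the origin.
- tube: Loose clay sample tube, terracotta with plaster bands, 30 mm diameter, 130 mm long, about 150 g, lying level (at the start on the rest). Origin: its middle, on its axis. x along the tube; it may be rolled about x. It can be gripped across its middle; either end may point either way.
- rest: Fixed black rubber rest on the bench on which the tube lies at the start: base 110 (x) x 46 x 6 mm with two rails along x, their tops 16 mm above the bench, which carry the tube with its axis 28 mm above the bench. Origin: centre of its underside.
- adapter: Bystander, loose: turned steel adapter with a knurled collar and a dark bore on top, 42 mm diameter, 40 mm high, upright. Origin: centre of its underside.
- lens_ring: Bystander, loose: black open ring, 58 mm diameter, 18 mm high, lying flat. Origin: centre of its underside.
- jar: Bystander, loose: small amber jar, 48 mm diameter, 55 mm high, upright. Origin: centre of its underside.
Not all that is in view belongs to the job. There is more than one size of the tube; the one meant has the size given above.

How it is judged:
On the way, in this order (a step that is already met when the one before it is completed fails the run):
1. the round riser stands on the stage's white disc, let go (horizontal distance between round_riser and stage below 0.012 m and z of round_riser in the frame of stage between 0.011 and 0.017 m and angle between round_riser's own z axis and vertical below 0.08 rad and contact force between the fingers and round_riser below 0.2 N and linear speed of round_riser below 0.02 m/s), for 0.2 s.
2. the square riser stands on the round riser, let go (horizontal distance between round_riser and stage below 0.012 m and z of round_riser in the frame of stage between 0.011 and 0.017 m and angle between each of round_riser, square_riser's own z axis and vertical below 0.08 rad and horizontal distance between square_riser and round_riser below 0.01 m and z of square_riser in the frame of round_riser between 0.017 and 0.023 m and contact force between the fingers and square_riser below 0.2 N and linear speed of square_riser below 0.02 m/s), for 0.2 s.
3. the cradle stands on the square riser along the stage's long edges, let go (horizontal distance between round_riser and stage below 0.012 m and z of round_riser in the frame of stage between 0.011 and 0.017 m and angle between each of round_riser, square_riser, cradle's own z axis and vertical below 0.08 rad and horizontal distance between square_riser and round_riser below 0.01 m and z of square_riser in the frame of round_riser between 0.017 and 0.023 m and horizontal distance between cradle and square_riser below 0.01 m and z of cradle in the frame of square_riser between 0.021 and 0.027 m and angle between the x axis of cradle and the x axis of stage, either way round below 0.2 rad and contact force between the fingers and cradle below 0.2 N and linear speed of cradle below 0.02 m/s), for 0.2 s.
At the end, for the whole second after the job is handed in: Round riser within 12 mm of the white disc's centre, square riser and cradle flat and within 10 mm of the centre of the piece below, groove within 0.2 rad of the stage's long edges, tube down in both V's with its middle within 15 mm of the cradle's; all released and at rest (horizontal distance between round_riser and stage below 0.012 m and z of round_riser in the frame of stage between 0.011 and 0.017 m and angle between each of round_riser, square_riser, cradle's own z axis and vertical below 0.08 rad and horizontal distance between square_riser and round_riser below 0.01 m and z of square_riser in the frame of round_riser between 0.017 and 0.023 m and horizontal distance between cradle and square_riser below 0.01 m and z of cradle in the frame of square_riser between 0.021 and 0.027 m and angle between the x axis of cradle and the x axis of stage, either way round below 0.2 rad and x of tube in the frame of cradle between -0.015 and 0.015 m and y of tube in the frame of cradle between -0.004 and 0.004 m and z of tube in the frame of cradle between 0.0342 and 0.0402 m and angle between the x axis of tube and the x axis of cradle, either way round below 0.1 rad and linear speed of each of round_riser, square_riser, cradle, tube below 0.01 m/s and angular speed of each of round_riser, square_riser, cradle, tube below 0.1 rad/s); the robot touches nothing.
It fails at once if the adapter is shifted by more than 25 mm (distance of adapter from where it was at the start of the episode above 0.025 m).
It fails at once if the lens ring is shifted by more than 25 mm (distance of lens_ring from where it was at the start of the episode above 0.025 m).
It fails at once if the jar is shifted by more than 25 mm (distance of jar from where it was at the start of the episode above 0.025 m).
It also fails if it takes over 104 s, if anything falls off the work surface, if the arm or the gripper's body presses on something with over 40 N, if the wrist force passes 120 N, or if a joint passes its speed limit or range.

### The arm

A 7-joint arm with a two-finger parallel gripper is mounted at the origin on the work surface. World frame = base frame: x ahead of the robot, y to its left, z up, the work surface at z = 0. Lengths are in m, angles in rad, forces in N, time in s.
With the tool pointing down it reaches from about 0.35 to 0.9 m from the base axis. Payload 8.1 kg.
Tool frame: the origin (TCP) lies between the finger pads; the fingertips stand 22 mm ahead of it and the grasp point (between the pads) lies 3 mm ahead of it (arm.tip_reach is the distance from the TCP to the fingertips, in m); z points along the fingers, y is the line along which they close (so a half turn about z gives the same grasp; the last joint's range is limited). The gripper opens to 92 mm and grips with 3 to 60 N. Pads are 19 mm wide; open, the fingers measure 130 mm over their backs; the gripper's body (75 mm by 190 mm) begins 47 mm behind the grasp point.
Start: joints at [-1.314, 0.434, 0.025, 1.573, -0.012, 1.134, -0.075], TCP at [0.22, 0.585, 0.209] pointing down, gripper open.
Joint ranges: [-2.62, 2.62], [-0.44, 2.09], [-1.27, 1.32], [0.08, 2.57], [-1.32, 4.46], [0.12, 2], [-2.74, 2.74]. Speed limits (rad/s): [2.22, 2.22, 3.01, 3.01, 3.14, 3.14, 3.14].

### API

Orientations are given as a rotation vector (axis times angle).
In Python, from cell import telemetry, vision, job, arm gives the robot as it stands. The module is installed in compiled form; this text tells all that it offers.
- The arm moves only by the shell command python3 -m creep 'ROWS' [FORCE]. ROWS is text: rows parted by semicolons, each of 7 numbers parted by spaces: the finger opening in cm, from 0 to 9.18, then the shift along the tool's x, y, z in cm, then the turn, a rotation vector about the tool's x, y, z in degrees. A call has 1 to 5 rows; each row is the pose to reach, as a shift and turn from the pose commanded when the call began, along the tool's axes at that moment; what a row does not reach only later rows make up. A row lasts 1/8 s, in which the tool goes at most 62.5 mm and 10.7 degrees, less where a joint would pass 70% of its speed; a pose out of reach is approached as far as the arm can. A call with a gripper value outside its range is refused whole. The fingers move at their own pace and stop on an object; FORCE is the grip in N (left out, the last holds). Time passes only in rows, so rows that repeat a pose let the fingers close. It gives the time, the measured TCP pose, the force, the opening and the grip force at its end, in the units of the state.
- telemetry.observe(): the state, without advancing time (a new reading comes with each control period).
- vision.get_image(name): name is "scene" or "side" or "wrist"; returns the picture (384x512x3 uint8, red, green, blue); there is no depth.
- vision.camera_info(name): a dict with "fov_y" (degrees; the focal length in pixels is half the picture's height over the tangent of half this angle, whatever the lens; pixels are square), "cx", "cy" (the principal point, pixels), "extrinsics" (4x4, takes a point from camera to world coordinates). Camera axes: x right, y down, z forward; pixel columns grow to the right and rows downward; lengths in m; the calibration is good to about 2 mm. A picture is of the moment at which its call begins: read the wrist's pose just before it. camera_info takes no time and is no camera call; for the wrist camera it gives the pose at the moment of the call.
- job.sign_off(): hands the job in; it is judged then, once.
The state is a dict: "clock": time; "joints": joint angles; "dq": joint speeds; "joint_efforts": joint torques, N m; "position": TCP position; "ee_rot": TCP orientation; "force": force on the tool from outside, world axes, zero at the start; "ft_torque": the same for the moment, N m; "width": opening from 0.0 (shut) to 1.0 (fully open); "gripper_force": force on a finger pad.
Only numpy, scipy, OpenCV 4.12 (cv2) and the standard library are available. Lean on these libraries where they do the work, as an engineer would, in place of code of your own. Each camera call takes 0.05 s, during which the arm holds its last target. There are 200 camera calls.

## Working session

There is one attempt and no reset: what is moved stays moved. The work goes in short steps, Python scripts to look and compute and a shell command to move; the robot and the scene stay as the last step left them, time stands still between calls to the robot, and variables do not carry over. Pictures are saved under pics/ and viewed, at most 14 in all, crops included, and the job is handed in when it is done.

```bash
mkdir -p pics; cat > h.py <<'E'
import numpy as np,cv2
from scipy.spatial.transform import Rotation as R
from cell import telemetry,vision,job,arm
def snap(cam,fn):
    im=vision.get_image(cam); cv2.imwrite('pics/'+fn,im[:,:,::-1]); return im
def ray(ci,u,v):
    f=192/np.tan(np.radians(ci['fov_y'])/2); T=np.array(ci['extrinsics'])
    d=T[:3,:3]@np.array([(u-ci['cx'])/f,(v-ci['cy'])/f,1]); return T[:3,3],d
def atz(ci,u,v,z):
    o,d=ray(ci,u,v); return o+d*(z-o[2])/d[2]
def tri(rs):
    A=0;b=0
    for o,d in rs:
        d=d/np.linalg.norm(d);P=np.eye(3)-np.outer(d,d);A=A+P;b=b+P@o
    return np.linalg.solve(A,b)
def proj(ci,p):
    f=192/np.tan(np.radians(ci['fov_y'])/2); T=np.array(ci['extrinsics'])
    q=T[:3,:3].T@(np.array(p)-T[:3,3]); return q[:2]/q[2]*f+[ci['cx'],ci['cy']]
def go(p,yaw=None):
    "shift (cm, tool axes) and turn (deg) from the measured pose to p, tool down, y axis at yaw (deg, mod 180)"
    s=telemetry.observe(); M=R.from_rotvec(s['ee_rot']); m=M.as_matrix()
    sh=m.T@(np.array(p)-s['position'])*100
    y=m[:,1]; cur=np.degrees(np.arctan2(y[1],y[0]))
    if yaw is None: yaw=cur
    best=None
    for k in(0,180):
        a=np.radians(yaw+k); Y=np.array([np.cos(a),np.sin(a),0]);Z=np.array([0,0,-1.]);X=np.cross(Y,Z)
        t=(M.inv()*R.from_matrix(np.c_[X,Y,Z])).as_rotvec(degrees=True)
        if best is None or np.linalg.norm(t)<np.linalg.norm(best): best=t
    print('shift',sh.round(2),'turn',best.round(1),'q7',round(s['joints'][6],2),'t',round(s['clock'],2))
E
python3 - <<'E'
from h import *
a=[snap(c,f'a_{c}.png') for c in('scene','side','wrist')]
for c in('scene','side','wrist'):
    ci=vision.camera_info(c);print(c,ci['fov_y'],ci['cx'],ci['cy'],np.array(ci['extrinsics']).round(3).tolist())
s=telemetry.observe();print(s,arm.tip_reach)
cv2.imwrite('pics/a1.png',cv2.resize(a[0][:,:,::-1],(800,600),interpolation=cv2.INTER_CUBIC))
cv2.imwrite('pics/a2.png',cv2.resize(a[1][:,:,::-1],(800,600),interpolation=cv2.INTER_CUBIC))
E
```

```text
scene 46.0147990592607 252.47825484347703 189.83647089951114 [[-0.716, 0.399, -0.573, 1.363], [0.698, 0.392, -0.599, 0.841], [-0.015, -0.829, -0.559, 0.838], [0.0, 0.0, 0.0, 1.0]]
side 51.88376915416939 256.9690445652456 193.06781515245095 [[0.852, -0.357, 0.382, 0.164], [-0.523, -0.564, 0.639, -0.709], [-0.013, -0.745, -0.667, 0.798], [0.0, 0.0, 0.0, 1.0]]
wrist 64.40244195989165 254.74143507571807 185.17259745582194 [[0.352, 0.905, 0.238, 0.157], [0.936, -0.34, -0.091, 0.609], [-0.001, 0.255, -0.967, 0.384], [0.0, 0.0, 0.0, 1.0]]
{'clock': 0.15, 'joints': array([-1.3135699 ,  0.43503517,  0.02495734,  1.57387794, -0.01160366,
        1.13396434, -0.0751063 ]), 'dq': array([-0.00069793, -0.00071727,  0.00043615, -0.00428617, -0.00084194,
        0.00040246,  0.00027051]), 'joint_efforts': array([ 1.72625088e-03, -6.68271589e+01,  9.85714719e-01, -3.14698076e+01,
       -6.06151647e-02,  3.93794209e-02,  1.02348181e-04]), 'position': array([0.21996605, 0.58459424, 0.20874623]), 'ee_rot': array([-5.62244408e-01, -3.09075847e+00,  1.78204112e-03]), 'force': array([-0.3011176 , -0.03533945, -0.64795559]), 'ft_torque': array([ 0.02595318, -0.06022663,  0.00826246]), 'gripper_force': 0.0, 'width': 0.9990338476869747} 0.022
```

View pics/a1.png

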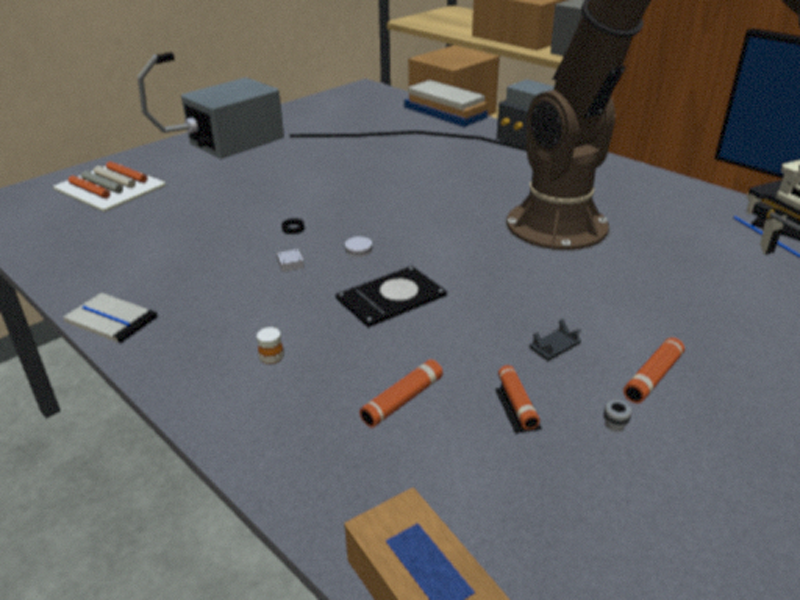

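View pics/a2.png

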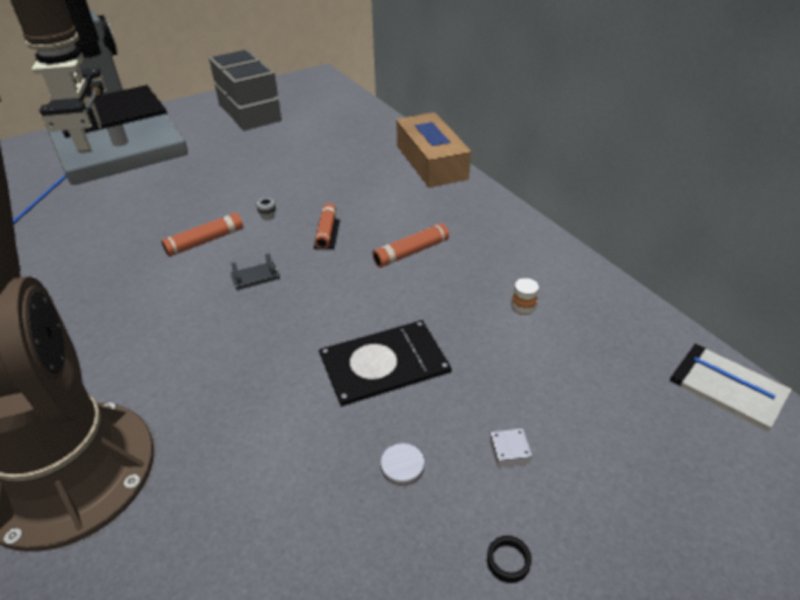

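The scene view (800×600 scale) shows these centres: round riser (358,243), square riser (290,257), disc (399,289), cradle (556,341) and rest tube (519,398). In the side view they are (402,459), (510,441), (373,361), (255,275) and (326,226). The jar, adapter and ring are visible in both.

```bash
python3 - <<'E'
from h import *
k=.64
A,B=vision.camera_info('scene'),vision.camera_info('side')
P=dict(round=((358,243),(402,459)),square=((290,257),(510,441)),disc=((399,289),(373,361)),cradlebase=((556,344),(255,276)),tube=((519,398),(326,226)),jartop=((269,334),(526,287)),adaptop=((618,407),(266,201)),ring=((293,226),(509,558)))
for n,(a,b) in P.items():
    p=tri([ray(A,a[0]*k,a[1]*k),ray(B,b[0]*k,b[1]*k)]);print(n,p.round(3),proj(A,p).round(1)/k-a)
C=[atz(B,u*k,v*k,.014)[:2] for u,v in((320,347),(421,322),(450,369),(343,402))];C=np.array(C);print(C.round(3))
for i,j in((0,1),(3,2)):
    d=C[j]-C[i];print(np.degrees(np.arctan2(d[1],d[0])),np.linalg.norm(d))
for n,z,pts in(('tube',.028,((331,207),(321,243))),('crad',.012,((235,288),(279,275)))):
    q=[atz(B,u*k,v*k,z)[:2] for u,v in pts];d=q[1]-q[0];print(n,np.degrees(np.arctan2(d[1],d[0])),np.linalg.norm(d))
im=cv2.imread('pics/a_wrist.png');cv2.imwrite('pics/a3.png',cv2.resize(im,(640,480)))
s=cv2.imread('pics/a_side.png')
cv2.imwrite('pics/a4.png',np.vstack([cv2.resize(s[120:190,90:225],(800,415),interpolation=cv2.INTER_CUBIC)]))
E
```

```text
round [ 0.429 -0.259  0.018] [-0.34375 -0.03125]
square [ 0.582 -0.319  0.021] [-0.46875  0.03125]
disc [ 0.492 -0.059  0.011] [-0.5625  0.0625]
cradlebase [0.407 0.282 0.003] [-1.       0.53125]
tube [0.597 0.337 0.022] [-1.34375  0.4375 ]
jartop [ 0.808 -0.081  0.05 ] [-0.71875 -0.09375]
adaptop [0.517 0.476 0.04 ] [-0.8125   0.34375]
ring [ 0.472 -0.455  0.007] [-0.65625 -0.0625 ]
[[ 0.429  0.017]
 [ 0.614 -0.025]
 [ 0.593 -0.148]
 [ 0.406 -0.114]]
-12.678343211673003 0.1899634848893315
-10.167661579919889 0.18989447717773708
tube -125.46681025945048 0.1368912256621526
crad -5.805737167280627 0.08997163492227224
```

View pics/a3.png

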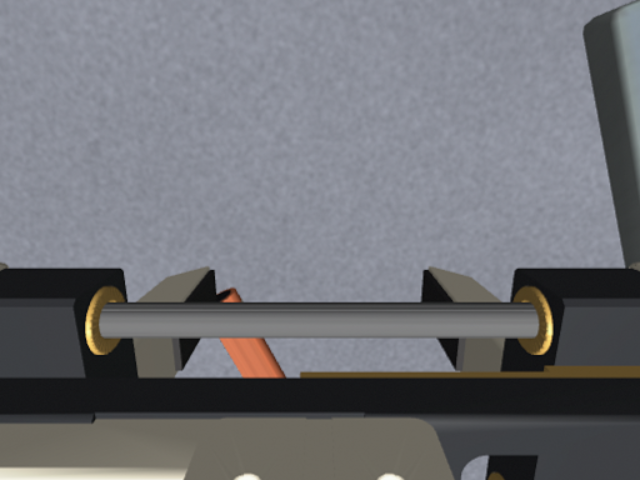

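The wrist camera sits about 67 mm along the tool's +x from the TCP. What lies straight below it appears in the upper half of the picture. I'll fly over the stage and look.

```bash
python3 -m creep '9.18 -3.7 -3.4 0 0 0 0; 9.18 -7.4 -6.8 0 0 0 0; 9.18 -11 -10.2 0 0 0 0; 9.18 -14.7 -13.6 0 0 0 0; 9.18 -18.3 -16.9 0 0 0 0' 
python3 -m creep '9.18 -3.7 -3.4 0 0 0 0; 9.18 -7.4 -6.8 0 0 0 0; 9.18 -11 -10.2 0 0 0 0; 9.18 -14.7 -13.6 0 0 0 0; 9.18 -18.3 -16.9 0 0 0 0' 
python3 -m creep '9.18 -3.7 -3.4 0 0 0 0; 9.18 -7.4 -6.8 0 0 0 0; 9.18 -11 -10.2 0 0 0 0; 9.18 -14.7 -13.6 0 0 0 0; 9.18 -18.3 -16.9 0 0 0 0' 
python3 -m creep '9.18 0 0 0 0 0 0; 9.18 0 0 0 0 0 0' 
python3 - <<'E'
from h import *
s=telemetry.observe();print(s['position'],s['joints'].round(2))
ci=vision.camera_info('wrist');im=snap('wrist','b.png')
np.save('b_ext.npy',np.array(ci['extrinsics']))
cv2.imwrite('pics/b1.png',cv2.resize(im[:,:,::-1],(800,600),interpolation=cv2.INTER_CUBIC))
E
```

```text
clock: 0.78
position: [0.3324, 0.3606, 0.2093]
ee_rot: [0.563, 3.091, -0.0]
force: [0.5, 0.2, -0.0]
width: 0.996
gripper_force: 0.0
clock: 1.4
position: [0.444, 0.1381, 0.2094]
ee_rot: [0.562, 3.091, 0.0]
force: [0.5, 1.2, 0.5]
width: 1.001
gripper_force: 0.0
clock: 2.02
position: [0.5558, -0.0843, 0.2092]
ee_rot: [-0.562, -3.091, -0.0]
force: [1.2, 0.2, -0.0]
width: 0.998
gripper_force: 0.0
clock: 2.28
position: [0.5549, -0.0823, 0.2089]
ee_rot: [-0.562, -3.09, -0.001]
force: [-0.4, 0.2, -0.1]
width: 1.003
gripper_force: 0.0
[ 0.55491474 -0.08229712  0.2088986 ] [-0.25  0.34  0.4   1.76 -0.15  1.08  1.41]
```

View pics/b1.png

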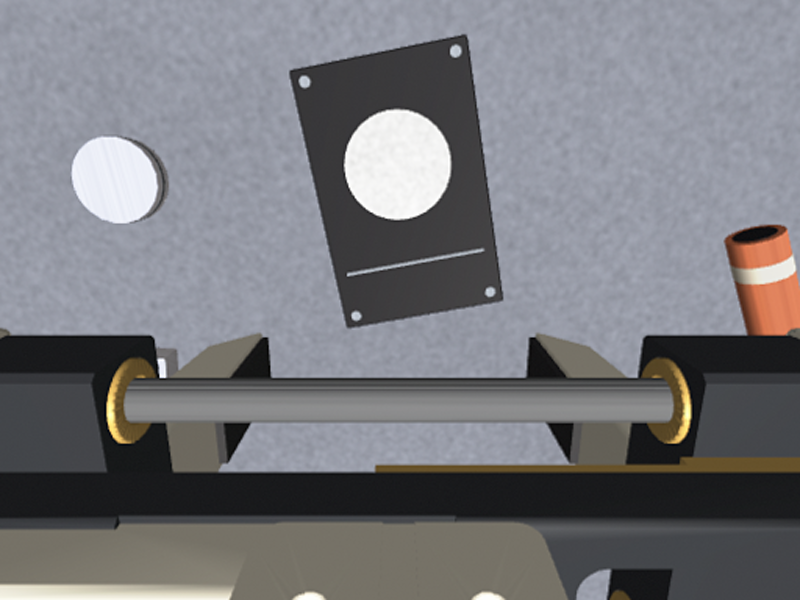

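The wrist view (800 scale) shows the stage corners at (290,71), (466,36), (502,299) and (347,327), the disc centre at (398,164), and the round riser's top at (115,179).

```bash
python3 - <<'E'
from h import *
k=.64;ci=vision.camera_info('wrist');A,B=vision.camera_info('scene'),vision.camera_info('side')
C=np.array([atz(ci,u*k,v*k,.014)[:2] for u,v in((290,71),(466,36),(502,299),(347,327))])
print(C.round(4))
for i,j in((0,3),(1,2),(1,0),(2,3)):
    d=C[j]-C[i];print(np.degrees(np.arctan2(d[1],d[0])).round(2),np.linalg.norm(d).round(4))
print('disc wrist',atz(ci,398*k,164*k,.014)); 
w=ray(ci,398*k,164*k);print('disc tri wrist+side+scene',tri([w,ray(B,373*k,361*k),ray(A,399*k,289*k)]))
print('round wrist',atz(ci,115*k,179*k,.02),'tri',tri([ray(ci,115*k,179*k),ray(B,402*k,459*k),ray(A,358*k,243*k)]))
# pre-look pose for round riser: yaw y axis 20 deg -> compute several
go([.429+.045,-.259-.05,.2],69)
print(np.array(ci['extrinsics']).round(3).tolist())
E
```

```text
[[ 0.404  -0.107 ]
 [ 0.4266  0.0184]
 [ 0.6198 -0.0154]
 [ 0.598  -0.1417]]
-10.12 0.1971
-9.93 0.1961
-100.23 0.1275
-99.79 0.1281
disc wrist [ 0.49157368 -0.05710927  0.014     ]
disc tri wrist+side+scene [ 0.49178942 -0.05804829  0.01121027]
round wrist [ 0.42775955 -0.25834503  0.02      ] tri [ 0.42819981 -0.25882565  0.01867039]
shift [ -0.41 -24.13   0.89] turn [ 0.  -0.1  0.5] q7 1.41 t 2.33
[[0.351, 0.906, 0.238, 0.492], [0.936, -0.339, -0.089, -0.057], [0.0, 0.254, -0.967, 0.384], [0.0, 0.0, 0.0, 1.0]]
```

```bash
python3 -m creep '9.18 1.4 -5 2 0 0 0.5; 9.18 2.8 -10 4 0 0 0.5; 9.18 4.2 -15.5 7 0 0 0.5; 9.18 5.7 -21 10 0 0 0.5; 9.18 5.7 -21 10 0 0 0.5'; python3 -c "
from h import *
go([.428,-.2585,.024],69)"
```

```text
clock: 2.95
position: [0.4241, -0.2608, 0.1079]
ee_rot: [-0.582, -3.083, -0.0]
force: [0.8, 0.5, 1.3]
width: 1.0
gripper_force: 0.0
shift [-0.31  0.36  8.39] turn [-0.  -0.2 -0.4] q7 1.86 t 2.95
```

```bash
python3 -m creep '9.18 -0.1 0.1 2.8 0 0 0; 9.18 -0.3 0.3 5.6 0 0 0; 9.18 -0.3 0.3 7.6 0 0 0; 9.18 -0.3 0.3 8.4 0 0 0; 9.18 -0.3 0.3 8.4 0 0 0'; python3 -c "
from h import *
go([.428,-.2585,.024],69)"; python3 -m creep '5 0 0 0 0 0 0;5 0 0 0 0 0 0;5 0 0 0 0 0 0;5 0 0 0 0 0 0;5 0 0 0 0 0 0' 15
```

```text
clock: 3.58
position: [0.4324, -0.2566, 0.0254]
ee_rot: [-0.573, -3.089, -0.001]
force: [0.3, -0.2, -0.1]
width: 0.998
gripper_force: 0.0
shift [ 0.34 -0.33  0.14] turn [ 0. -0. -0.] q7 1.94 t 3.58
clock: 4.2
position: [0.4319, -0.2577, 0.0253]
ee_rot: [0.576, 3.088, 0.0]
force: [0.4, -0.5, -0.5]
width: 0.554
gripper_force: 0.0
```

The fingers reached 5 cm with no grip force, so I'll look.

```bash
python3 - <<'E'
from h import *
w=snap('wrist','c.png');s=snap('side','cs.png');c=snap('scene','cc.png')
p=cv2.resize(s[230:384,150:400,::-1],(800,493),interpolation=cv2.INTER_CUBIC)
cv2.imwrite('pics/c1.png',np.vstack([cv2.resize(p,(600,370)),np.hstack([cv2.resize(w[:,:,::-1],(300,225)),cv2.resize(c[110:220,130:330,::-1],(300,225))])]))
E
```

```text
(no output)
```

View pics/c1.png

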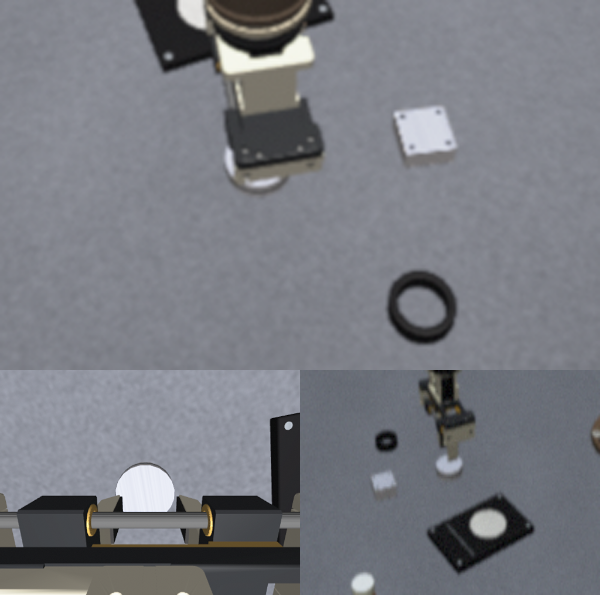

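```bash
python3 - <<'E'
from h import *
ci=vision.camera_info('wrist');s=telemetry.observe();print(s['width'],s['gripper_force'])
im=cv2.imread('pics/c.png');cv2.imwrite('pics/c2.png',cv2.resize(im[130:290,150:360],(800,600),interpolation=cv2.INTER_CUBIC))
print(atz(ci,247.5,208,.02))
T=R.from_rotvec(s['ee_rot']).as_matrix();print(proj(ci,s['position']+T@[0,0,.003]),proj(ci,[.428,-.2585,.02]))
E
```

```text
0.5438967089467519 0.0
[ 0.42536332 -0.25922255  0.02      ]
[253.66387934 217.64970694] [250.1139958  211.33028741]
```

View pics/c2.png

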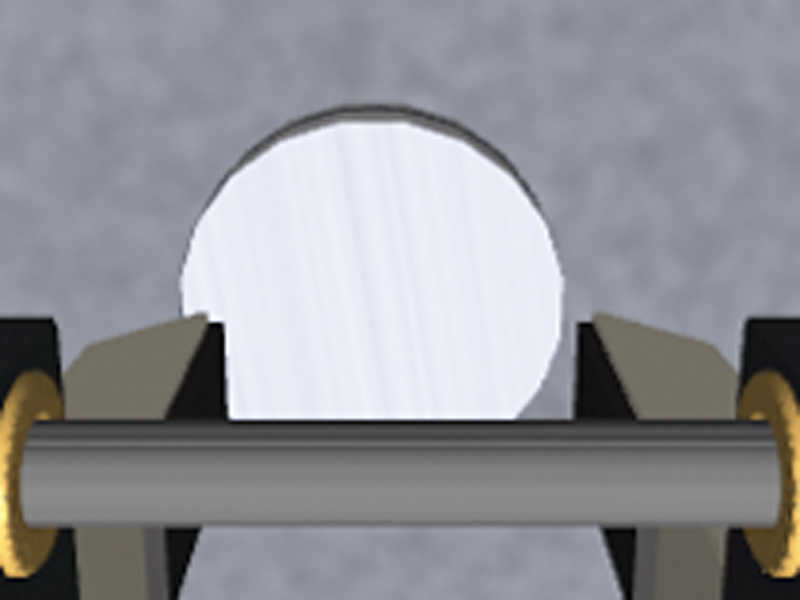

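```bash
python3 - <<'E'
from h import *
ci=vision.camera_info('wrist');s=telemetry.observe()
T=R.from_rotvec(s['ee_rot']).as_matrix();print(s['position'])
for z in(.022,.0,-.02):
  for y in(-.0255,.0255):
    q=proj(ci,s['position']+T@[.0095,y,z]);print(z,y,((q-[150,130])*[800/210,3.75]).round())
for r in ((371-190,290),(371+190,290),(371,122)):print(atz(ci,r[0]*210/800+150,r[1]/3.75+130,.02),end='')
print(T.T@(np.array(atz(ci,371*210/800+150,290/3.75+130,.02))-s['position']))
E
```

```text
[ 0.43191551 -0.2576234   0.02529327]
0.022 -0.0255 [251. 241.]
0.022 0.0255 [539. 241.]
0.0 -0.0255 [234. 280.]
0.0 0.0255 [556. 280.]
-0.02 -0.0255 [215. 324.]
-0.02 0.0255 [574. 324.]
[ 0.41372592 -0.28815989  0.02      ][ 0.43613314 -0.23009583  0.02      ][ 0.39854259 -0.24875738  0.02      ][ 0.00597414 -0.00392056  0.00529362]
```

```bash
python3 - <<'E'
from h import *
s=telemetry.observe();T=R.from_rotvec(s['ee_rot']).as_matrix()
out=[]
for cam,fn in(('scene','cc.png'),('side','cs.png')):
    ci=vision.camera_info(cam);im=cv2.imread('pics/'+fn)
    c=proj(ci,s['position']).astype(int);x0,y0=c[0]-35,c[1]-60
    out.append(cv2.resize(im[y0:y0+90,x0:x0+70],(400,514),interpolation=cv2.INTER_CUBIC))
    for y in(-.0255,.0255):
        for z in(.022,-.02):print(cam,y,z,((proj(ci,s['position']+T@[.0,y,z])-[x0,y0])*5.714).round())
cv2.imwrite('pics/c3.png',np.hstack(out))
E
```

```text
scene -0.0255 0.022 [190. 357.]
scene -0.0255 -0.02 [187. 300.]
scene 0.0255 0.022 [218. 393.]
scene 0.0255 -0.02 [215. 335.]
side -0.0255 0.022 [218. 429.]
side -0.0255 -0.02 [217. 369.]
side 0.0255 0.022 [195. 323.]
side 0.0255 -0.02 [193. 262.]
```

View pics/c3.png

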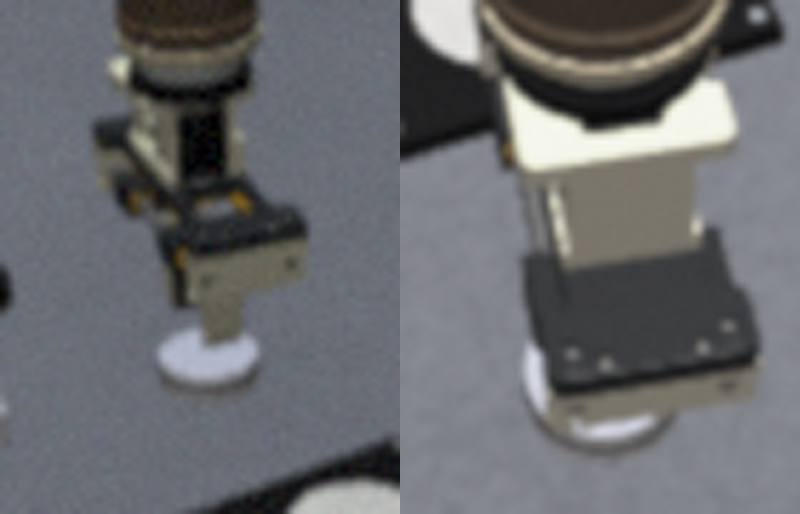

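The scene crop shows the real fingertip at about (222,343), not at the predicted (218,393). The wrist image puts the tips about 22 mm above the reported TCP rather than 22 mm below it. They are therefore roughly 40 mm higher than the nominal figures say, and closed above the disc. I'll open and come down slowly while watching the force.

```bash
python3 -m creep '9.18 0 0 0 0 0 0;9.18 0.5 -0.3 0 0 0 0;9.18 0.5 -0.3 0 0 0 0;9.18 0.5 -0.3 1 0 0 0;9.18 0.5 -0.3 2 0 0 0'; python3 -m creep '9.18 0 0 0.4 0 0 0;9.18 0 0 0.8 0 0 0;9.18 0 0 0.8 0 0 0'|egrep 'pos|force'; python3 -m creep '9.18 0 0 0.3 0 0 0;9.18 0 0 0.3 0 0 0'|egrep 'pos|force';  python3 -m creep '9.18 0 0 0.2 0 0 0;9.18 0 0 0.2 0 0 0'|egrep 'pos|force'; python3 -c "
from h import *
w=snap('wrist','d.png');snap('scene','dc.png')
cv2.imwrite('pics/d1.png',cv2.resize(w[130:290,150:360,::-1],(640,480)))"
```

```text
clock: 4.97
position: [0.4263, -0.2585, 0.0046]
ee_rot: [0.575, 3.088, 0.0]
force: [0.5, -0.1, 0.3]
width: 0.992
gripper_force: 0.0
position: [0.426, -0.2586, -0.003]
force: [0.4, 0.5, -0.7]
gripper_force: 0.0
position: [0.4262, -0.2586, -0.0057]
force: [0.5, 0.2, -0.3]
gripper_force: 0.0
position: [0.4262, -0.2586, -0.0078]
force: [-0.8, -0.3, -0.7]
gripper_force: 0.0
```

View pics/d1.png

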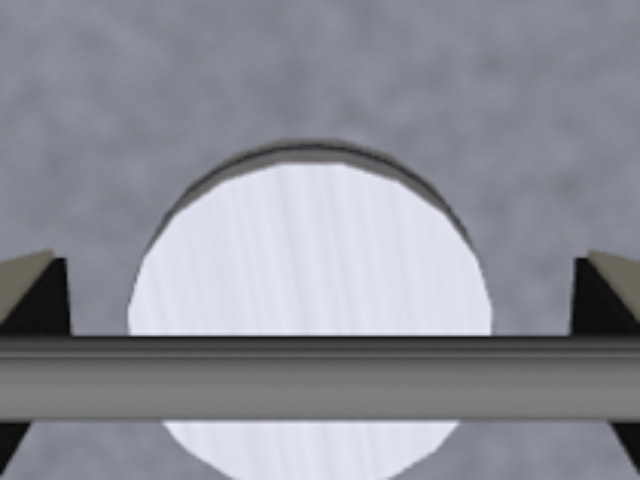

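The disc is now centred between the open fingers and there is no contact at reported z −8 mm, which confirms the height offset. I'll keep going down to feel for the bench.

```bash
python3 -m creep '9.18 0 0 0.4 0 0 0;9.18 0 0 0.8 0 0 0;9.18 0 0 0.8 0 0 0'|egrep 'pos|force';for i in 1 2 3 4 5; do echo; done; python3 -m creep '9.18 0 0 0.2 0 0 0;9.18 0 0 0.2 0 0 0'|egrep 'pos|force';  python3 -m creep '9.18 0 0 0.2 0 0 0;9.18 0 0 0.2 0 0 0'|egrep 'pos|force'
```

```text
position: [0.4259, -0.2585, -0.0161]
force: [-0.8, 0.3, -0.4]
gripper_force: 0.0





position: [0.4262, -0.2586, -0.0171]
force: [-2.0, 1.9, 12.2]
gripper_force: 5.7
position: [0.4263, -0.2587, -0.0174]
force: [-9.8, 7.0, 43.8]
gripper_force: 22.0
```

The bench is at reported TCP z ≈ −0.017, so the tips sit at z_TCP + 17 mm. I'll back off 4 mm and grip.

```bash
python3 -m creep '9.18 0 0 -0.5 0 0 0;9.18 0 0 -0.5 0 0 0;5 0 0 -0.5 0 0 0;5 0 0 -0.5 0 0 0;5 0 0 -0.5 0 0 0' 25;  python3 -m creep '5 0 0 0 0 0 0;5 0 0 0 0 0 0'; python3 -m creep '5 0 0 -1 0 0 0;5 0 0 -3 0 0 0;5 0 0 -5 0 0 0;5 0 0 -6 0 0 0;5 0 0 -6 0 0 0'; python3 -c "
from h import *
ci=vision.camera_info('wrist')
go([.492,-.0575,.045],69)
w=snap('wrist','e.png')
cv2.imwrite('pics/e1.png',cv2.resize(w[:,:,::-1],(640,480)))
"
```

```text
clock: 7.45
position: [0.426, -0.2586, -0.0149]
ee_rot: [-0.576, -3.088, -0.0]
force: [-0.6, -0.2, 0.9]
width: 0.718
gripper_force: 0.2
clock: 7.7
position: [0.4261, -0.2585, -0.0148]
ee_rot: [-0.576, -3.088, -0.0]
force: [0.3, 0.2, -0.7]
width: 0.691
gripper_force: 25.0
clock: 8.32
position: [0.4267, -0.2587, 0.046]
ee_rot: [0.575, 3.087, -0.0]
force: [0.1, -0.1, -1.6]
width: 0.688
gripper_force: 25.0
shift [ 1.16 21.12  0.1 ] turn [ 0.   0.1 -0.1] q7 1.93 t 8.32
```

View pics/e1.png

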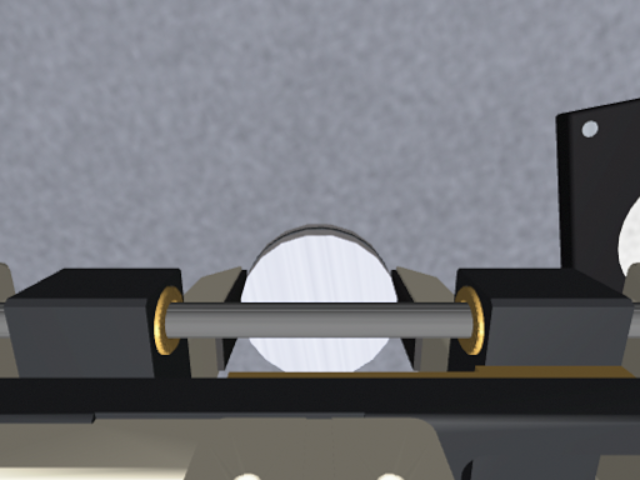

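The riser is held with width 0.69, about 64 mm, and its top is centred near (319,307) of 640.

```bash
python3 -c "
from h import *
ci=vision.camera_info('wrist');s=telemetry.observe();T=R.from_rotvec(s['ee_rot']).as_matrix()
for p in((319,233),(242,300),(398,300)):print((T.T@(atz(ci,p[0]*.8,p[1]*.8,.081)-s['position'])*1000).round(1))
"; python3 -m creep '5 0.3 4.2 0 0 0 0;5 0.6 8.4 0 0 0 0;5 0.9 12.6 0 0 0 0;5 1.1 16.9 0 0 0 0;5 1.2 21.1 0 0 0 0';python3 -m creep '5 0 0 1 0 0 0;5 0 0 2 0 0 0; 5 0 0 2 0 0 0'; python3 -c "
from h import *
go([.492,-.0575,.0],69)
w=snap('wrist','f.png')"
```

```text
[ 30.5   0.9 -35.6]
[  2.9 -29.7 -35.6]
[  2.9  32.3 -35.6]
clock: 9.0
position: [0.4908, -0.056, 0.0446]
ee_rot: [-0.575, -3.087, 0.0]
force: [0.3, -0.1, -0.2]
width: 0.689
gripper_force: 25.0
clock: 9.38
position: [0.4896, -0.0588, 0.0242]
ee_rot: [-0.579, -3.085, 0.002]
force: [0.4, -0.3, -2.1]
width: 0.691
gripper_force: 25.0
shift [-0.18  0.21  2.42] turn [-0.1 -0.1 -0.2] q7 1.52 t 9.38
```

```bash
python3 -m creep '5 0 0.1 1 0 0 0;5 0 0.1 1.8 0 0 0; 5 0 0.1 2.2 0 0 0;5 0 0.1 2.3 0 0 0;5 0 0.1 2.3 0 0 0'; python3 -m creep '5 0 0 0.1 0 0 0;5 0 0 0.1 0 0 0'; python3 -m creep '5 0 0 0.1 0 0 0;5 0 0 0.1 0 0 0'
```

```text
clock: 10.05
position: [0.4915, -0.0566, 0.0024]
ee_rot: [0.576, 3.088, 0.0]
force: [-0.5, -0.3, -2.3]
width: 0.69
gripper_force: 25.0
clock: 10.3
position: [0.4914, -0.0565, 0.0014]
ee_rot: [0.575, 3.088, 0.0]
force: [0.4, 0.4, -0.5]
width: 0.691
gripper_force: 25.0
clock: 10.55
position: [0.4914, -0.0565, 0.0003]
ee_rot: [-0.576, -3.088, -0.0]
force: [0.2, -0.3, -1.4]
width: 0.689
gripper_force: 25.0
```

```bash
python3 -m creep '5 0 0 0.1 0 0 0;5 0 0 0.1 0 0 0'|egrep 'pos|^force'; python3 -m creep '5 0 0 0.1 0 0 0;5 0 0 0.1 0 0 0'|egrep 'pos|^force'
```

```text
position: [0.4913, -0.0565, -0.0007]
force: [-0.5, -0.1, -1.4]
position: [0.4914, -0.0565, -0.001]
force: [-3.5, 1.1, 12.7]
```

```bash
python3 -m creep '9.18 0 0 0 0 0 0;9.18 0 0 0 0 0 0;9.18 0 0 0 0 0 0;9.18 0 0 0 0 0 0' ; python3 -m creep '9.18 0 0 -3 0 0 0;9.18 -1.5 -1 -8 0 0 0;9.18 -3 -2 -13 0 0 0;9.18 -6 -3 -18 0 0 0;9.18 -6 -3 -18 0 0 0'; python3 -m creep '9.18 0 0 0 0 0 0;9.18 0 0 0 0 0 0'|grep pos; python3 -c "
from h import *
ci=vision.camera_info('wrist')
w=snap('wrist','g.png');print(np.array(ci['extrinsics']).tolist())
cv2.imwrite('pics/g1.png',cv2.resize(w[:,:,::-1],(800,600)))
s=cv2.imread('pics/a_side.png');
"
```

```text
clock: 11.55
position: [0.4914, -0.0565, -0.0018]
ee_rot: [-0.576, -3.088, 0.0]
force: [0.5, 0.3, -0.3]
width: 0.996
gripper_force: 0.0
clock: 12.18
position: [0.5402, -0.1085, 0.1822]
ee_rot: [0.577, 3.08, 0.0]
force: [0.0, 0.3, -0.4]
width: 1.001
gripper_force: 0.0
position: [0.5352, -0.1053, 0.1768]
[[0.3594010340422757, 0.9031557275097646, 0.23482041775716261, 0.47264965447323054], [0.9331829849749456, -0.3476629831733882, -0.09110415294721101, -0.08041439689973172], [-0.0006428705867228553, 0.2518733451504663, -0.9677599933455199, 0.3521554867602164], [0.0, 0.0, 0.0, 1.0]]
```

View pics/g1.png

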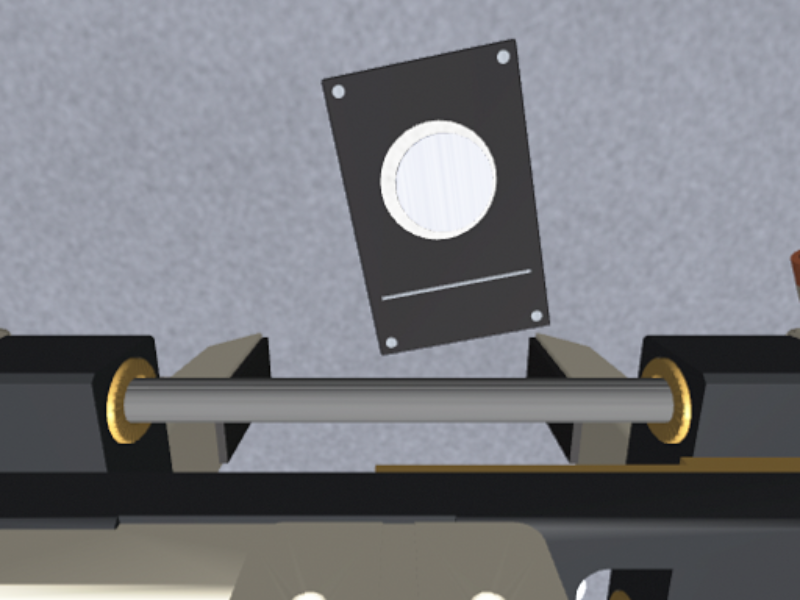

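The riser stands on the disc: disc centre (439,180), riser top centre (446,183).

```bash
python3 -c "
from h import *
ci=vision.camera_info('wrist');k=.64
print('disc',atz(ci,439*k,180*k,.014),'riser',atz(ci,446*k,183*k,.034))
go([.582+.063,-.319-.024,.16],69)
"
```

```text
disc [ 0.49210573 -0.05777875  0.014     ] riser [ 0.49439898 -0.0555066   0.034     ]
shift [-18.79 -18.22   1.65] turn [-0.  -0.2 -0.1] q7 1.5 t 12.47
```

```bash
python3 -m creep '9.18 -3.8 -3.7 0 0 0 0;9.18 -7.6 -7.4 0 0 0 0;9.18 -11.4 -11.1 0 0 0 0;9.18 -15.2 -14.7 0 0 0 0;9.18 -18.8 -18.2 0 0 0 0'|egrep 'pos|^force';python3 -m creep '9.18 0 0 1 0 0 0;9.18 0 0 2 0 0 0;9.18 0 0 2 0 0 0'|grep pos; python3 -c "
from h import *
w=snap('wrist','h.png');print(telemetry.observe()['position'])
cv2.imwrite('pics/h1.png',cv2.resize(w[0:230,80:430,::-1],(800,526),interpolation=cv2.INTER_CUBIC))
"
```

```text
position: [0.6465, -0.3445, 0.1769]
force: [0.1, 0.2, 0.5]
position: [0.6458, -0.3413, 0.1566]
[ 0.64620961 -0.34164991  0.15766533]
```

View pics/h1.png

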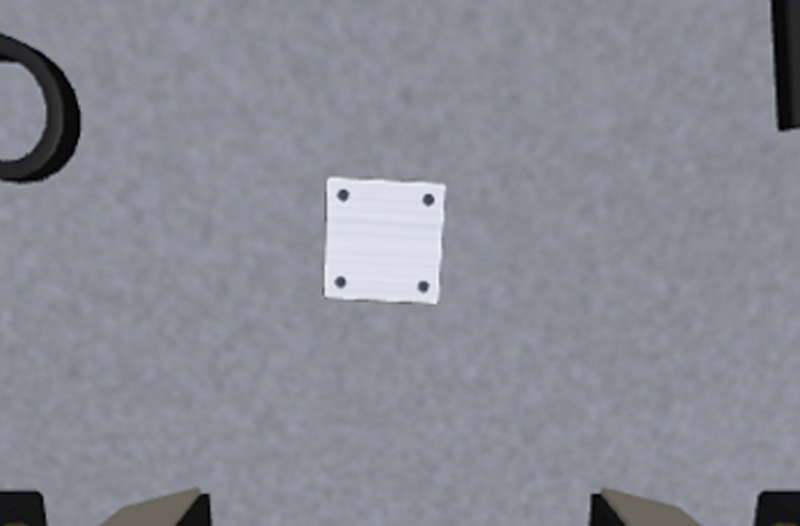

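The square riser's top corners in this crop are (328,178), (445,184), (438,303) and (325,297).

```bash
python3 -c "
from h import *
ci=vision.camera_info('wrist');k=350/800
C=np.array([atz(ci,80+u*k,v*k,.024) for u,v in((328,178),(445,184),(438,303),(325,297))])
for i in range(4):
    d=C[(i+1)%4]-C[i];print(np.degrees(np.arctan2(d[1],d[0]))%90,np.linalg.norm(d))
c=C.mean(0);print(c)
A,B=vision.camera_info('scene'),vision.camera_info('side')
print('tri',tri([ray(ci,80+384*k,240.5*k),ray(B,510*.64,441*.64),ray(A,290*.64,257*.64)]))
go([c[0],c[1],.05],66.5)
"
```

```text
66.2194505651543 0.04918324187583587
66.39470442093952 0.04953443733253059
65.98879411765543 0.0495347723049983
65.98762508692741 0.04933519713520167
[ 0.58144418 -0.32298206  0.024     ]
tri [ 0.58109815 -0.32075314  0.02075791]
shift [ 6.7  -0.59 10.78] turn [ 0.1 -0.1  2.5] q7 1.86 t 13.53
```

```bash
python3 -m creep '9.18 2.5 -0.2 3 0 0 2.9;9.18 5 -0.4 6 0 0 2.9;9.18 6.7 -0.6 9 0 0 2.9;9.18 6.7 -0.6 11 0 0 2.9;9.18 6.7 -0.6 11 0 0 2.9'|egrep 'pos|^force'; python3 -m creep '9.18 0 0 2 0 0 0;9.18 0 0 4 0 0 0;9.18 0 0 5.4 0 0 0;9.18 0 0 5.9 0 0 0;9.18 0 0 5.9 0 0 0'|egrep 'pos|^force'; python3 -c "
from h import *
go([.5813,-.3225,-.014],66.2)"
```

```text
position: [0.5821, -0.3242, 0.0476]
force: [0.9, 0.5, 0.6]
position: [0.5816, -0.3251, -0.011]
force: [-0.5, -0.3, -0.7]
shift [0.13 0.23 0.3 ] turn [-0.  -0.  -0.2] q7 1.92 t 14.78
```

```bash
python3 -m creep '9.18 0.1 0.2 0.3 0 0 0;9.18 0.1 0.2 0.3 0 0 0;3.5 0.1 0.2 0.3 0 0 0;3.5 0.1 0.2 0.3 0 0 0;3.5 0.1 0.2 0.3 0 0 0' 25|egrep 'pos|force|wid'; python3 -m creep '3.5 0 0 0 0 0 0;3.5 0 0 0 0 0 0;3.5 0 0 0 0 0 0'|egrep 'pos|force|wid';python3 -m creep '3.5 0 0 -2 0 0 0;3.5 0 0 -4 0 0 0;3.5 0 0 -7 0 0 0;3.5 0 0 -10 0 0 0;3.5 0 0 -10 0 0 0'|egrep 'pos|force|wid'; python3 -c "
from h import *
w=snap('wrist','i.png')
cv2.imwrite('pics/i1.png',cv2.resize(w[130:320,130:380,::-1],(600,456),interpolation=cv2.INTER_CUBIC))
go([.4944,-.0555,.06],66.2)"
```

```text
position: [0.5816, -0.323, -0.0136]
force: [0.9, 0.6, 0.7]
width: 0.722
gripper_force: 0.0
position: [0.5815, -0.3229, -0.0137]
force: [-1.0, 0.1, -0.2]
width: 0.544
gripper_force: 25.0
position: [0.5835, -0.3242, 0.0905]
force: [1.4, -0.1, -0.9]
width: 0.542
gripper_force: 25.0
shift [18.96 20.88  2.79] turn [ 0.   0.2 -0.2] q7 1.87 t 16.45
```

View pics/i1.png

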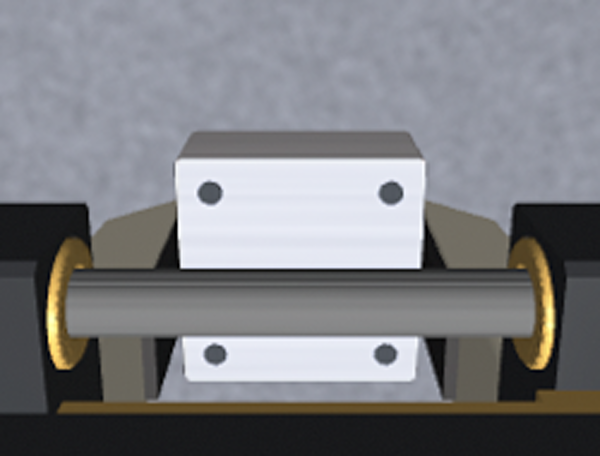

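The square riser is held square, with its screw holes at (210,193), (391,193), (215,354) and (386,354).

```bash
python3 -c "
from h import *
ci=vision.camera_info('wrist');s=telemetry.observe();T=R.from_rotvec(s['ee_rot']).as_matrix();k=250/600
C=np.array([atz(ci,130+u*k,130+v*k,s['position'][2]+.0377) for u,v in((210,193),(391,193),(215,354),(386,354))])
print(((C-s['position'])@T*1000).round(1), ((C.mean(0)-s['position'])@T*1000).round(1))
"
python3 -m creep '3.5 3.8 4.2 0 0 0 0;3.5 7.6 8.4 0 0 0 0;3.5 11.4 12.6 0 0 0 0;3.5 15.2 16.8 0 0 0 0;3.5 18.9 20.8 0 0 0 0'|egrep 'pos|wid';python3 -m creep '3.5 0 0 0 0 0 0;3.5 0 0 0 0 0 0'|egrep 'pos|^force'; python3 -c "
from h import *
go([.4944,-.0555,.0203],66.2)"
```

```text
[[ 19.2 -17.  -37.8]
 [ 19.2  18.9 -37.8]
 [-16.8 -17.1 -37.6]
 [-16.7  19.  -37.6]] [  1.2   0.9 -37.7]
position: [0.4923, -0.054, 0.0859]
width: 0.541
position: [0.4936, -0.0561, 0.0862]
force: [0.5, -0.5, -1.5]
shift [-0.05  0.1   6.59] turn [-0.   0.  -0.2] q7 1.45 t 17.32
```

```bash
python3 -m creep '3.5 -0.1 0 2 0 0 0;3.5 -0.1 0 4 0 0 0;3.5 -0.1 0 5.5 0 0 0;3.5 -0.1 0 6.2 0 0 0;3.5 -0.1 0 6.2 0 0 0'|egrep 'pos|^force';python3 -m creep '3.5 0 0 0.1 0 0 0;3.5 0 0 0.1 0 0 0'|egrep 'pos|^force';python3 -m creep '3.5 0 0 0.1 0 0 0;3.5 0 0 0.1 0 0 0'|egrep 'pos|^force'; python3 -m creep '3.5 0 0 0.1 0 0 0;3.5 0 0 0.1 0 0 0'|egrep 'pos|^force'
```

```text
position: [0.4944, -0.0569, 0.0241]
force: [-0.1, -0.5, -1.6]
position: [0.4949, -0.0563, 0.0237]
force: [0.7, -0.2, -2.3]
position: [0.4946, -0.0563, 0.0224]
force: [0.3, -0.5, -1.4]
position: [0.4945, -0.0564, 0.0213]
force: [-0.3, -0.3, -1.9]
```

```bash
python3 -m creep '3.5 0 0 0.1 0 0 0;3.5 0 0 0.1 0 0 0'|egrep 'pos|^force';python3 -m creep '3.5 0 0 0.05 0 0 0;3.5 0 0 0.05 0 0 0'|egrep 'pos|^force'
```

```text
position: [0.4945, -0.0564, 0.0203]
force: [-0.0, -0.4, -0.9]
position: [0.4945, -0.0564, 0.0202]
force: [-2.2, 0.4, 6.5]
```

```bash
python3 -m creep '9.18 0 0 0 0 0 0;9.18 0 0 0 0 0 0;9.18 0 0 0 0 0 0;9.18 0 0 0 0 0 0'|egrep 'pos|force' ; python3 -m creep '9.18 0 0 -3 0 0 0;9.18 -1 0 -8 0 0 0;9.18 -3 0 -12 0 0 0;9.18 -6 0 -16 0 0 0;9.18 -6 0 -16 0 0 0'|egrep 'pos|^force'; python3 -m creep '9.18 0 0 0 0 0 0;9.18 0 0 0 0 0 0'|grep pos; python3 -c "
from h import *
ci=vision.camera_info('wrist');np.save('j.npy',ci['extrinsics']);w=snap('wrist','j.png')
go([.468,.255,.165],69)
"
```

```text
position: [0.4945, -0.0564, 0.0198]
force: [0.7, 0.9, 0.2]
gripper_force: 0.0
position: [0.5528, -0.0821, 0.1829]
force: [0.1, 0.4, -0.6]
position: [0.5479, -0.0803, 0.1785]
shift [20.95 27.38  1.4 ] turn [-0.  -0.1 -3. ] q7 1.44 t 20.62
```

```bash
python3 -m creep '9.18 4 5.5 0 0 0 0;9.18 8 11 0 0 0 0;9.18 12 16.5 0 0 0 0;9.18 16.5 22.5 0 0 0 0;9.18 19 26 0 0 0 0'|egrep 'pos|^force'; python3 -m creep '9.18 2.1 3 1 0 0 -7;9.18 2.1 3 2 0 0 -14;9.18 2.1 3 2 0 0 -14;9.18 2.1 3 2 0 0 -14'|grep pos; python3 -c "
from h import *
ci=vision.camera_info('wrist');np.save('k.npy',ci['extrinsics']);w=snap('wrist','k.png');j=cv2.imread('pics/j.png')
cv2.imwrite('pics/k1.png',np.vstack([cv2.resize(w[0:240,100:420,::-1],(480,360),interpolation=cv2.INTER_CUBIC),cv2.resize(j[20:180,180:400],(330,240),interpolation=cv2.INTER_CUBIC)[:, :].repeat(1,1) if 0 else cv2.copyMakeBorder(cv2.resize(j[20:180,180:400],(330,240),interpolation=cv2.INTER_CUBIC),0,0,0,150,0)]))
print(telemetry.observe()['position'])
"
```

```text
position: [0.4822, 0.2265, 0.1793]
force: [1.2, 0.8, -0.6]
position: [0.4767, 0.2599, 0.1599]
[0.476889   0.25997638 0.16007023]
```

View pics/k1.png

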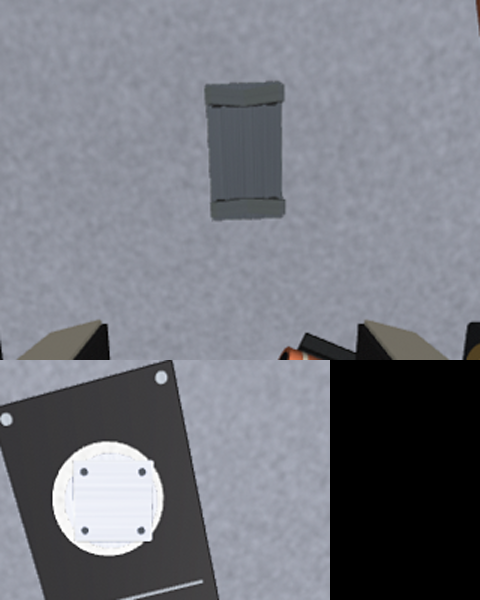

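The cradle's base edges between the yokes run (209,105)-(212,200) and (283,103)-(281,198), with yoke corners (205,85), (284,82), (285,215) and (211,219). On the stack, the square riser's holes are at (84,472), (142,472), (85,531) and (141,531), and the disc centre is about (107.5,499).

```bash
python3 -c "
from h import *
ci=vision.camera_info('wrist');s=telemetry.observe();T=R.from_rotvec(s['ee_rot']).as_matrix()
f=lambda u,v,z:atz(ci,100+u/1.5,v/1.5,z)
L=[f(209,105,.012),f(212,200,.012)];Rr=[f(283,103,.012),f(281,198,.012)]
Y=[f(205,85,.037),f(284,82,.037),f(285,215,.037),f(211,219,.037)]
an=lambda a,b:np.degrees(np.arctan2(*(b-a)[1::-1]))
print('edges',an(*L),an(*Rr),'base c',np.mean(L+Rr,0),'w',np.linalg.norm(L[0]-Rr[0]),np.linalg.norm(L[1]-Rr[1]))
print('yoke c',np.mean(Y,0),'long',an(Y[0],Y[3]),an(Y[1],Y[2]),'across',an(Y[0],Y[1]),an(Y[3],Y[2]),[np.linalg.norm(Y[i]-Y[(i+1)%4]).round(4) for i in range(4)])
A,B=vision.camera_info('scene'),vision.camera_info('side')
print('tri',tri([ray(ci,100+246/1.5,151.5/1.5),ray(B,255*.64,276*.64),ray(A,556*.64,344*.64)]))
cj=dict(ci);cj['extrinsics']=np.load('j.npy');g=lambda u,v,z:atz(cj,180+u/1.5,20+(v-360)/1.5,z)
print('sq',g(113,501.5,.058),'disc',g(107.5,499,.014))
go([.407,.282,.05],80)
"
```

```text
edges -9.018795710254455 -9.862958015090568 base c [0.4091406  0.28250165 0.012     ] w 0.04916439567794077 0.04824659218794398
yoke c [0.40919765 0.2817619  0.037     ] long -8.314479474759356 -8.084552842067625 across 81.81806499915514 82.88940280783737 [np.float64(0.0479), np.float64(0.0805), np.float64(0.0483), np.float64(0.0814)]
tri [0.40770631 0.28247121 0.00257214]
sq [ 0.4940187  -0.05502493  0.058     ] disc [ 0.49188474 -0.05837673  0.014     ]
shift [ 7.27  0.93 11.01] turn [ 0.   0.  -0.2] q7 0.97 t 21.8
```

```bash
python3 -m creep '9.18 2.5 0.3 3 0 0 -1.9;9.18 5 0.6 6 0 0 -1.9;9.18 7.1 0.95 9 0 0 -1.9;9.18 7.1 0.95 11 0 0 -1.9;9.18 7.1 0.95 11 0 0 -1.9'|egrep 'pos|^force'; python3 -m creep '9.18 0 0 0 0 0 0;9.18 0 0 2 0 0 0;9.18 0 0 4 0 0 0;9.18 0 0 5.4 0 0 0;9.18 0 0 5.4 0 0 0'|egrep 'pos|^force'; python3 -c "
from h import *
go([.4088,.282,-.0145],81.7)"
```

```text
position: [0.4079, 0.2815, 0.0492]
force: [0.1, 0.4, -0.4]
position: [0.4084, 0.2821, -0.0043]
force: [-1.0, -0.1, 0.3]
shift [-0.04 -0.    1.02] turn [-0.  -0.   0.1] q7 0.99 t 23.05
```

```bash
python3 -m creep '9.18 0 0 0.6 0 0 0;9.18 0 0 1 0 0 0;9.18 0 0 1 0 0 0;3.5 0 0 1 0 0 0;3.5 0 0 1 0 0 0' 30|egrep 'pos|force|wid'; python3 -m creep '3.5 0 0 0 0 0 0;3.5 0 0 0 0 0 0;3.5 0 0 0 0 0 0;3.5 0 0 0 0 0 0'|egrep 'pos|force|wid';python3 -m creep '3.5 0 0 -2 0 0 0;3.5 0 0 -4 0 0 0;3.5 0 0 -7 0 0 0;3.5 0 0 -11 0 0 0;3.5 0 0 -11 0 0 0'|egrep 'pos|force|wid'; python3 -c "
from h import *
w=snap('wrist','l.png')
go([.494,-.0555,.12],80)"
```

```text
position: [0.4085, 0.2825, -0.014]
force: [-0.1, 0.2, -0.2]
width: 0.832
gripper_force: 0.0
position: [0.4084, 0.2823, -0.0141]
force: [0.1, 0.5, 0.9]
width: 0.541
gripper_force: 30.0
position: [0.4099, 0.2835, 0.0982]
force: [1.0, 0.8, -1.6]
width: 0.54
gripper_force: 30.0
shift [-13.2  -32.3   -2.38] turn [0.1 0.1 1.9] q7 0.91 t 24.85
```

```bash
python3 -m creep '3.5 -2 -5 0 0 0 0;3.5 -4 -10 0 0 0 0;3.5 -6.2 -15.5 0 0 0 0;3.5 -8.4 -21 0 0 0 0;3.5 -10.5 -26 0 0 0 0'|egrep 'pos|wid'; python3 -m creep '3.5 -1.4 -3.5 0 0 0 1;3.5 -2.7 -6.3 0 0 0 1.9;3.5 -2.7 -6.3 0 0 0 1.9;3.5 -2.7 -6.3 0 0 0 1.9'|egrep 'pos|^force'; python3 -c "
from h import *
go([.494,-.055,.0439],80)"
```

```text
position: [0.4749, 0.0081, 0.0947]
width: 0.542
position: [0.4925, -0.0554, 0.0948]
force: [-1.0, 0.2, -1.0]
shift [-0.15  0.06  5.09] turn [-0.  -0.1 -0. ] q7 1.64 t 25.98
```

```bash
python3 -m creep '3.5 -0.15 0.05 2 0 0 0;3.5 -0.15 0.05 3.5 0 0 0;3.5 -0.15 0.05 4.5 0 0 0;3.5 -0.15 0.05 4.8 0 0 0;3.5 -0.15 0.05 4.8 0 0 0'|egrep 'pos|^force';python3 -m creep '3.5 0 0 0.1 0 0 0;3.5 0 0 0.1 0 0 0'|egrep 'pos|^force';python3 -m creep '3.5 0 0 0.1 0 0 0;3.5 0 0 0.1 0 0 0'|egrep 'pos|^force'; python3 -m creep '3.5 0 0 0.1 0 0 0;3.5 0 0 0.1 0 0 0'|egrep 'pos|^force'
```

```text
position: [0.495, -0.0558, 0.0479]
force: [0.4, -0.7, -1.4]
position: [0.4952, -0.0558, 0.0471]
force: [-0.4, -0.8, -0.9]
position: [0.495, -0.0558, 0.0459]
force: [0.4, -0.2, -0.6]
position: [0.4949, -0.0558, 0.0447]
force: [0.3, 0.6, -1.2]
```

```bash
python3 -m creep '3.5 0 0 0.1 0 0 0;3.5 0 0 0.1 0 0 0'|egrep 'pos|^force';python3 -m creep '3.5 0 0 0.05 0 0 0;3.5 0 0 0.05 0 0 0'|egrep 'pos|^force'
```

```text
position: [0.495, -0.0558, 0.0438]
force: [-0.1, -0.9, 0.4]
position: [0.4951, -0.0558, 0.0438]
force: [-3.2, -0.0, 8.5]
```

```bash
python3 -m creep '9.18 0 0 0 0 0 0;9.18 0 0 0 0 0 0;9.18 0 0 0 0 0 0;9.18 0 0 0 0 0 0'|egrep 'pos|force' ; python3 -m creep '9.18 0 0 -3 0 0 0;9.18 0 0 -8 0 0 0;9.18 -3 0 -12 0 0 0;9.18 -6 0 -15 0 0 0;9.18 -6 0 -15 0 0 0'|egrep 'pos|^force'; python3 -m creep '9.18 0 0 0 0 0 0;9.18 0 0 0 0 0 0'|grep pos; python3 -c "
from h import *
ci=vision.camera_info('wrist');np.save('m.npy',ci['extrinsics']);w=snap('wrist','m.png')
go([.636,.3915,.165],80)
"
```

```text
position: [0.495, -0.0558, 0.0432]
force: [-0.5, -0.3, -0.4]
gripper_force: 0.0
position: [0.5572, -0.0668, 0.1955]
force: [-0.1, -0.4, -0.7]
position: [0.5526, -0.066, 0.1922]
shift [-0.24 46.5   2.73] turn [-0.  -0.1 -0. ] q7 1.61 t 29.27
```

```bash
python3 -m creep '9.18 0 4.7 0 0 0 0;9.18 0 9.4 0 0 0 0;9.18 0 14.1 0 0 0 0;9.18 0 18.8 0 0 0 0;9.18 0 23.5 0 0 0 0'|egrep 'pos'; python3 -m creep '9.18 0 4.7 0.5 0 0 -8;9.18 0 9.4 1 0 0 -16;9.18 -0.1 14.1 1.5 0 0 -24;9.18 -0.2 18.8 2 0 0 -32;9.18 -0.2 23 2.7 0 0 -40'|egrep 'pos'; python3 -m creep '9.18 0 0 0 0 0 -8;9.18 0 0 0 0 0 -16;9.18 0 0 0 0 0 -24.5;9.18 0 0 0 0 0 -24.5;9.18 0 0 0 0 0 -24.5'|egrep 'pos|rot'; python3 -c "
from h import *
w=snap('wrist','n.png');j=cv2.imread('pics/m.png')
s=telemetry.observe();print(s['position'],s['joints'][6])
a=cv2.resize(w[0:240,80:400,::-1],(480,360),interpolation=cv2.INTER_CUBIC)
b=cv2.copyMakeBorder(cv2.resize(j[0:160,130:410],(420,240),interpolation=cv2.INTER_CUBIC),0,0,0,60,0)
cv2.imwrite('pics/n1.png',np.vstack([a,b]))
"
```

```text
position: [0.5944, 0.1666, 0.1927]
position: [0.6364, 0.393, 0.1654]
position: [0.6367, 0.3911, 0.1659]
ee_rot: [1.433, -2.795, -0.0]
[0.63670209 0.39119546 0.16604967] 1.9551321552668728
```

View pics/n1.png

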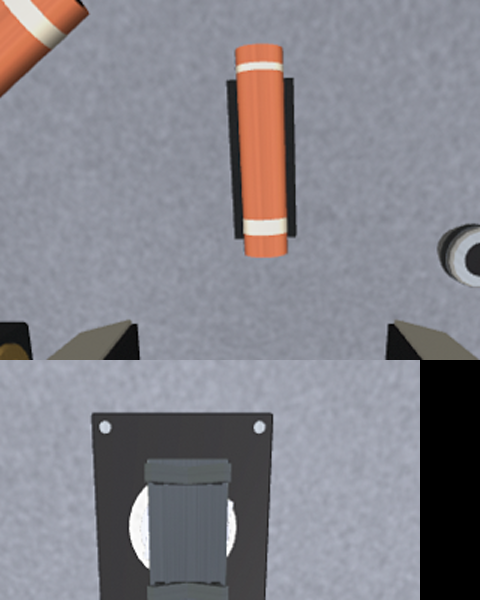

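The tube on the rest runs from end (259.5,46) to end (265.5,255), with side edges 236..283 and 243..288. Below, the cradle sits on the stack parallel to the stage: base edges x=149 and 228, with the yokes at v≈460–483 and from about 585.

```bash
python3 -c "
from h import *
ci=vision.camera_info('wrist');s=telemetry.observe();T=R.from_rotvec(s['ee_rot']).as_matrix()
f=lambda u,v,z:atz(ci,80+u/1.5,v/1.5,z)
a,b=f(259.5,46,.04),f(265.5,255,.04);d=b-a;print('len',np.linalg.norm(d),'yaw',np.degrees(np.arctan2(d[1],d[0]))%180,'mid',(a+b)/2)
a2,b2=f(259.5,46,.028),f(265.5,255,.028);print('mid28',(a2+b2)/2,np.linalg.norm(f(239,150,.03)-f(286,150,.03)))
A,B=vision.camera_info('scene'),vision.camera_info('side')
print('tri',tri([ray(ci,80+262.5/1.5,150.5/1.5),ray(B,326*.64,226*.64),ray(A,519*.64,398*.64)]))
yaw=np.degrees(np.arctan2(d[1],d[0]))+90
m=(a+b)/2;go([m[0],m[1],.06],yaw)
cj=dict(ci);cj['extrinsics']=np.load('m.npy');g=lambda u,v,z:atz(cj,130+u/1.5,(v-360)/1.5,z)
print('cradle base mid',g(188.5,534,.07),'yoke top far edge',g(188,460,.095),'x-dir',)
"
```

```text
len 0.1282446753873434 yaw 56.06304579315293 mid [0.59686648 0.33587175 0.04      ]
mid28 [0.59683632 0.33585532 0.028     ] 0.030807239111955605
tri [0.59579428 0.33486037 0.02221615]
shift [6.810e+00 1.000e-02 1.061e+01] turn [ 0.  -0.  -1.7] q7 1.96 t 31.2
cradle base mid [ 0.49598112 -0.0545856   0.07      ] yoke top far edge [ 0.45537649 -0.04780687  0.095     ] x-dir
```

```bash
python3 -m creep '9.18 2.5 0 3 0 0 -1.7;9.18 5 0 6 0 0 -1.7;9.18 6.8 0 8 0 0 -1.7;9.18 6.8 0 10 0 0 -1.7;9.18 6.8 0 10 0 0 -1.7'|egrep 'pos|^force'; python3 -m creep '9.18 0 0 0 0 0 0;9.18 0 0 2 0 0 0;9.18 0 0 4 0 0 0;9.18 0 0 5.5 0 0 0;9.18 0 0 5.5 0 0 0'|egrep 'pos|^force'; python3 -c "
from h import *
go([.5969,.3359,.001],146.1)"
```

```text
position: [0.5967, 0.3363, 0.0648]
force: [1.3, 0.7, 0.3]
position: [0.5962, 0.3353, 0.0093]
force: [0.8, 0.5, -0.0]
shift [-0.09 -0.02  0.83] turn [ 0.1 -0.2  0.1] q7 2.03 t 32.45
```

```bash
python3 -m creep '9.18 -0.1 0 0.4 0 0 0;9.18 -0.1 0 0.8 0 0 0;9.18 -0.1 0 0.8 0 0 0'|egrep 'pos|force'; python3 -m creep '1.5 0 0 0 0 0 0;1.5 0 0 0 0 0 0;1.5 0 0 0 0 0 0;1.5 0 0 0 0 0 0;1.5 0 0 0 0 0 0' 20|egrep 'force|wid'; python3 -m creep '1.5 0 0 0 0 0 0;1.5 0 0 0 0 0 0;1.5 0 0 0 0 0 0'|egrep 'pos|force|wid'; python3 -m creep '1.5 0 0 -2 0 0 0;1.5 0 0 -5 0 0 0;1.5 0 0 -9 0 0 0;1.5 0 0 -13 0 0 0;1.5 0 0 -13 0 0 0'|egrep 'pos|force|wid'; python3 -c "
from h import *
snap('wrist','o.png')
go([.495,-.0552,.13],80)"
```

```text
position: [0.598, 0.3368, 0.0034]
force: [-0.9, -0.2, 0.3]
gripper_force: 0.0
force: [0.7, -0.6, 0.1]
width: 0.506
gripper_force: 0.0
position: [0.5978, 0.337, 0.0034]
force: [-1.3, 0.6, 0.5]
width: 0.323
gripper_force: 20.0
position: [0.6005, 0.3379, 0.1386]
force: [0.6, -0.6, -2.2]
width: 0.321
gripper_force: 20.0
shift [ 38.4  -13.2    0.48] turn [ 0.   0.2 66.2] q7 2.02 t 34.5
```

```bash
python3 -m creep '1.5 4.5 -1.6 0 0 0 5;1.5 9 -3.1 0 0 0 10;1.5 14 -4.8 0 0 0 18;1.5 19 -6.5 0 0 0 26;1.5 24 -8.2 0 0 0 34'|egrep 'pos|wid'; python3 -c "
from h import *
go([.4965,-.0555,.13],80)"
```

```text
position: [0.531, 0.0898, 0.1326]
width: 0.317
shift [  8.63 -12.2    0.27] turn [-0.  -0.1 31.9] q7 1.82 t 35.12
```

```bash
python3 -m creep '1.5 2.8 -4 0 0 0 8;1.5 5.6 -8 0 0 0 16;1.5 8.5 -12 0 0 0 24;1.5 8.5 -12 0 0 0 32;1.5 8.5 -12 0 0 0 32'|egrep 'pos|wid'; python3 -m creep '1.5 0 0 0 0 0 0;1.5 0 0 0 0 0 0;1.5 0 0 0 0 0 0'|egrep 'pos|wid';  python3 -c "
from h import *
snap('wrist','p.png')
go([.4965,-.0555,.0704],80)"
```

```text
position: [0.4983, -0.0517, 0.1327]
width: 0.319
position: [0.4991, -0.051, 0.1332]
width: 0.326
shift [ 0.19 -0.47  6.29] turn [ 0.  -0.   0.3] q7 1.6 t 36.17
```

```bash
python3 -m creep '1.5 0.2 -0.45 0 0 0 0.3;1.5 0.2 -0.45 2 0 0 0.3;1.5 0.2 -0.45 4 0 0 0.3;1.5 0.2 -0.45 5.6 0 0 0.3;1.5 0.2 -0.45 5.6 0 0 0.3'|egrep 'pos|^force'; python3 -m creep '1.5 0 0 0 0 0 0;1.5 0 0 0.2 0 0 0;1.5 0 0 0.2 0 0 0'|egrep 'pos|^force';  python3 -c "
from h import *
go([.4965,-.0555,.0704],80)"
```

```text
position: [0.4955, -0.0557, 0.0764]
force: [0.1, -1.2, -1.9]
position: [0.4966, -0.0555, 0.0756]
force: [0.0, 0.0, -1.3]
shift [ 0.01 -0.    0.52] turn [ 0.   0.  -0.1] q7 1.66 t 37.17
```

```bash
for i in 1; do python3 -m creep '1.5 0 0 0.2 0 0 0;1.5 0 0 0.2 0 0 0'|egrep 'pos|^force'; python3 -m creep '1.5 0 0 0.1 0 0 0;1.5 0 0 0.1 0 0 0'|egrep 'pos|^force'; python3 -m creep '1.5 0 0 0.1 0 0 0;1.5 0 0 0.1 0 0 0'|egrep 'pos|^force'; done
```

```text
position: [0.4963, -0.0555, 0.0733]
force: [-1.0, 0.1, -1.7]
position: [0.4963, -0.0555, 0.0723]
force: [-0.1, 1.0, -2.2]
position: [0.4964, -0.0555, 0.0713]
force: [-0.2, 0.3, -2.0]
```

```bash
python3 -m creep '1.5 0 0 0.1 0 0 0;1.5 0 0 0.1 0 0 0'|egrep 'pos|^force'; python3 -m creep '1.5 0 0 0.05 0 0 0;1.5 0 0 0.05 0 0 0'|egrep 'pos|^force'
```

```text
position: [0.4965, -0.0559, 0.0705]
force: [-1.0, -1.9, 2.2]
position: [0.4966, -0.0559, 0.0704]
force: [-3.0, -1.2, 10.1]
```

```bash
python3 -m creep '4 0 0 0 0 0 0;5 0 0 0 0 0 0;6 0 0 0 0 0 0;6 0 0 0 0 0 0'|egrep 'pos|force|wid' ; python3 -m creep '6 0 0 -2 0 0 0;6 0 0 -5 0 0 0;6 0 0 -9 0 0 0;6 -3 0 -12 0 0 0;6 -6 0 -13 0 0 0'|egrep 'pos|force'; python3 -m creep '6 -2 0 0 0 0 0;6 -2 0 0 0 0 0;6 -2 0 0 0 0 0'|grep pos; python3 -c "
from h import *
ci=vision.camera_info('wrist')
w=snap('wrist','q.png')
hsv=cv2.cvtColor(w,cv2.COLOR_RGB2HSV);m=((hsv[...,0]<14)&(hsv[...,1]>110)&(hsv[...,2]>90)).astype(np.uint8)
n,l,st,c=cv2.connectedComponentsWithStats(m);print([(st[i].tolist(),c[i].round(1)) for i in range(1,n) if st[i][4]>100])
for nm in('side','scene'):
    s=snap(nm,f'q_{nm}.png');ca=vision.camera_info(nm)
    h=cv2.cvtColor(s,cv2.COLOR_RGB2HSV);m=((h[...,0]<14)&(h[...,1]>110)&(h[...,2]>70)).astype(np.uint8)
    m=cv2.morphologyEx(m,cv2.MORPH_CLOSE,np.ones((5,5)))
    n,l,st,c=cv2.connectedComponentsWithStats(m);print(nm,proj(ca,[.495,-.0552,.095]).round(1),[(st[i].tolist(),c[i].round(1)) for i in range(1,n) if st[i][4]>60])
"
```

```text
position: [0.4964, -0.0554, 0.0697]
force: [0.1, -0.4, -0.3]
width: 0.644
gripper_force: 0.0
position: [0.5571, -0.0661, 0.2022]
force: [0.2, -0.1, -0.8]
gripper_force: 0.0
position: [0.5742, -0.0696, 0.1994]
[([236, 2, 37, 17, 467], array([254.1,   9. ])), ([237, 22, 36, 115, 3923], array([254.3,  78.4])), ([239, 148, 32, 19, 528], array([254.5, 157.3])), ([450, 175, 40, 25, 691], array([469.8, 189.2])), ([452, 207, 39, 28, 547], array([475.3, 218.1]))]
side [237.2 207.4] [([104, 137, 51, 26, 503], array([128.6, 149.7])), ([239, 154, 27, 17, 210], array([252.1, 160.8])), ([212, 197, 51, 23, 497], array([235.9, 208.3]))]
scene [254.7 164.1] [([385, 0, 127, 134, 9434], array([440.8,  54.7])), ([68, 104, 25, 12, 118], array([ 80.4, 109.4])), ([44, 113, 26, 13, 130], array([ 56.9, 118.9])), ([237, 155, 37, 20, 291], array([255.7, 163.8])), ([399, 216, 39, 42, 586], array([419.6, 234.7])), ([230, 230, 53, 43, 729], array([257.4, 250.2]))]
```

The tube's centre matches the expected cradle position to about a pixel in both fixed views. The gripper is clear and touchdown came at the expected height, so I'm handing in.

```bash
python3 -c "
from h import *
print(telemetry.observe()['clock'],job.sign_off())"
```

```text
the job is handed in; nothing more can be done
40.075 None
```

The stand is built on the stage and handed in at 40.1 s: round riser, square riser, cradle and tube, with the tube's centre within about 3 mm of target in the final pictures; the hand-in call did not say whether it passed.

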